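Set the pivot nut of a carving turntable and hold it

TASK

Set the pivot of the carving turntable, the stand with the rosette: screw its brass knurled nut down clockwise until it bottoms out on the steel shoulder, then back it off a quarter turn so that the table can spin freely. Finish still gripping the brass nut at that setting, without letting go, so that I can lock it from below. Leave the stand with the black nut and everything else on the bench alone.

Things in the scene. Friction and masses are not known exactly. Their poses are not given: they have to be found in the camera images.
- turntable_seat (a point): point on the upright axis of the turntable's screw, at the top of the steel shoulder on which the nut bottoms out, 65 mm above the bench; does not move during a run. The shoulder is 32 mm across and 19 mm high above the wooden table; the steel screw is 16 mm across and ends 42 mm above this point.
- brass_nut (a joint): angle of the brass knurled nut, rad: 0 = bottomed out (hard stop), growing as it is unscrewed (anticlockwise from above); starts at 2.0 to 4.2, already on the thread. Round upright cylinder 42 mm across (44 over the knurls), 30 mm high; underside at the seat point when bottomed out, rising 6 mm a turn. Turning takes about 0.06 N m; it stays where left. A white stripe marks one point of its rim.
- brass_nut_mark (a point): the white stripe at the top rim of the brass nut, 21 mm from its axis; it turns and rises with the nut. When the nut is bottomed out its direction from the axis is the turntable's own -x.
- pivot_nut: the same brass nut as a solid; origin on its axis at its underside, z up; it rises with the nut but its axes do not turn with it
- turntable: the carving turntable, bolted to the bench: green base 136 mm across, round light-wood table 130 mm across, its top 46 mm above the bench with a half-carved rosette up to 6 mm higher; the brass nut stands in its middle. The table does not turn in this job. Origin on the screw's axis at bench level, z up; yaw up to 0.6 rad either way
- black_nut (a joint): angle of the black nut, same shape and size as the brass one, on a like stand (grey base, plain dark-wood table); 0 = tight, as it starts, and so it must stay
- plain_stand: the stand with the black nut, same sizes as the turntable, bolted to the bench; origin on its axis at bench level
- gouge_a: loose carving gouge, dark handle, lying between the stands, 205 mm long, 22 mm high; origin at bench level near its middle, blade towards its +x
- gouge_b: loose carving gouge like the other, brown handle, at the robot's left
- mallet: loose wooden mallet lying at the robot's right: head 110 x 70 x 60 mm high with its centre over the origin, handle 26 mm thick along its +y to 225 mm
- mug: loose steel mug, 72 mm across, 80 mm high, handle at its +y; origin under its centre
- tin: loose blue paint tin, 90 mm across, 120 mm high; origin under its centre
- tape: loose yellow roll of tape lying flat, 100 mm across, 45 mm high; origin under its centre
- cup: loose white plastic cup, 68 mm across, 85 mm high; origin under its centre
Mind the look-alikes: they are no part of the job. Leave any orange, pink or purple look-alike of the turntable alone.

How it is judged:
On the way, in this order (a step that is already met when the one before it is completed fails the run):
1. the brass nut is bottomed out on the shoulder (value of joint brass_nut below 0.1 rad), for 0.2 s.
2. the brass nut is backed off a quarter turn and gripped (value of joint brass_nut between 1.22 and 1.92 rad and contact force between the fingers and pivot_nut above 10 N), for 0.3 s.
At the end, for the whole second after the job is handed in: the brass nut is a quarter turn off its stop (1.57 rad, give or take 20 degrees), at rest, and still gripped by the fingers (more than 10 N); the black nut is still tight (all of step 2 and velocity of joint brass_nut between -0.1 and 0.1 rad/s and value of joint black_nut below 0.2 rad); the arm keeps its last pose, push and grip.
It fails at once if the black nut was loosened (more than 0.2 rad) (value of joint black_nut above 0.2 rad).
It fails at once if something else on the bench was shifted by more than 30 mm (distance of any of gouge_a, gouge_b, mallet, mug, tin, tape, cup from where it was at the start of the episode above 0.03 m).
It also fails if it takes over 56 s, if anything falls off the work surface, if the arm or the gripper's body presses on something with over 40 N, if the wrist force passes 120 N, or if a joint passes its speed limit or range.

ROBOT

A 6-joint arm with a two-finger parallel gripper is mounted at the origin on the work surface. World frame = base frame: x ahead of the robot, y to its left, z up, the work surface at z = 0. Lengths are in m, angles in rad, forces in N, time in s.
With the tool pointing down it reaches from about 0.425 to 0.95 m from the base axis. Payload 3.5 kg.
Tool frame: the origin (TCP) lies between the finger pads; the fingertips stand 22 mm ahead of it and the grasp point (between the pads) lies 3 mm ahead of it (ctrl.nose_length is the z of the fingertips in the tool frame, in m); z points along the fingers, y is the line along which they close (so a half turn about z gives the same grasp; the last joint's range is limited). The gripper opens to 85 mm and grips with 20 to 120 N. Pads are 22 mm wide; open, the fingers measure 114 mm over their backs; the gripper's body (76 mm by 85 mm) begins 54 mm behind the grasp point. The pads swing forward as they close: fully open they stand 13 mm farther back than shut.
Start: joints at [1.13, 0.286, 1.577, -0, 1.279, -0.15], TCP at [0.193, 0.647, 0.219] pointing down, gripper open.
Joint ranges: [-2.77, 2.77], [-0.9, 2.22], [0.21, 2.48], [-1.53, 4.67], [0.24, 2.81], [-2.84, 2.84]. Speed limits (rad/s): [2.79, 2.79, 3.14, 3.14, 3.14, 3.14].

INTERFACE

Orientations are given as a unit quaternion [x, y, z, w].
In Python, from plant import ctrl gives the robot as it stands. The module is installed in compiled form; this text tells all that it offers.
- The arm moves only by the tool send_rows, never from a script. Its argument "rows" is text: rows parted by semicolons, each of 7 numbers parted by spaces: the turn, a rotation vector about the tool's x, y, z in degrees, then the shift along the tool's x, y, z in mm, then the opening, from -1 (shut) to 1 (fully open). A call has 1 to 8 rows; each row is the pose to reach, as a shift and turn from the pose commanded when the call began, along the tool's axes at that moment; what a row does not reach only later rows make up. A row lasts 1/8 s, in which the tool goes at most 62.5 mm and 10.7 degrees, less where a joint would pass 70% of its speed; a pose out of reach is approached as far as the arm can. A call with a gripper value outside its range is refused whole. The fingers move at their own pace and stop on an object; "grip_force" is the grip in N (left out, the last holds). Time passes only in rows, so rows that repeat a pose let the fingers close. It gives the time, the measured TCP pose, the force, the opening and the grip force at its end, in the units of the state.
- ctrl.get_state(): the state, without advancing time (a new reading comes with each control period).
- ctrl.read_camera(name): name is "scene" or "top"; returns a dict with "color" (480x640x3 uint8, red, green, blue), "fx", "fy", "cx", "cy" (pixels), "D" ([k1, k2, p1, p2, k3] as OpenCV has them; the pictures are not rectified), "extrinsics" (4x4, takes a point from world to camera coordinates). Camera axes: x right, y down, z forward; pixel columns grow to the right and rows downward; lengths in m; the calibration is good to about 2 mm. A picture is of the moment at which its call begins. There is no depth.
- ctrl.sign_off(): hands the job in; it is judged then, once.
Trained networks look in a picture, given as the dict that the camera call returned (one of the last four; its "shot" number tells which), for a name from the list of things; names that differ only in an ending like _2 or _b are one class to them, and where a whole thing is asked for, a point or a joint stands for the part that bears it (a point fixed in the world has none). Each returns a list of dicts, best first, with "p" (0 to 1); they miss things now and then, are a little off and sometimes report something else, mostly with a low value. They report only what shows in the picture. A call takes as long as a camera call. They do not tell look-alikes from the thing itself.
- ctrl.look_for(picture, target): "position" ([x, y, z] in m, in the coordinates of the camera as it stood for that picture, good to about 4 mm: the middle of the surface that is visible of it).
The state is a dict: "time": time; "qpos": joint angles; "dq": joint speeds; "joint_efforts": joint torques, N m; "eef_pos": TCP position; "tcp_rot": TCP orientation; "contact_force": force on the tool from outside, world axes, zero at the start; "wrist_torque": the same for the moment, N m; "opening": opening from 0.0 (shut) to 1.0 (fully open); "finger_force": force on a finger pad.
Only numpy, scipy, OpenCV 4.12 (cv2) and the standard library are available. Lean on these libraries where they do the work, as an engineer would, in place of code of your own. Each camera call takes 0.05 s, during which the arm holds its last target. There are 200 camera calls.

## Working session

There is one attempt and no reset: what is moved stays moved. The work goes in short steps, Python scripts to look and compute and a tool call to move; the robot and the scene stay as the last step left them, time stands still between calls to the robot, and variables do not carry over. Pictures are saved under pics/ and viewed, at most 10 in all, crops included, and the job is handed in when it is done.

Besides the shell and the picture viewer there is one more tool, called after "Request:" by a JSON object that holds its "fn" and its "kwargs". send_rows: Moves the arm, as the interface text tells. Its arguments: {"type":"object","properties":{"rows":{"type":"string"},"grip_force":{"type":"number"}},"required":["rows"]}

```bash
mkdir -p pics; ls
cat > h.py <<'E'
import numpy as np, cv2
from plant import ctrl
def shot(n,f=None):
    p=ctrl.read_camera(n)
    if f: cv2.imwrite('pics/'+f,p['color'][:,:,::-1])
    return p
def KD(p): return np.array([[p['fx'],0,p['cx']],[0,p['fy'],p['cy']],[0,0,1.]]),np.array(p['D'],float)
def ray(p,u,v):
    K,D=KD(p);x=cv2.undistortPoints(np.array([[[u,v]]],float),K,D)[0,0]
    E=np.array(p['extrinsics']);R,t=E[:3,:3],E[:3,3]
    d=R.T@np.array([x[0],x[1],1]);return -R.T@t,d/np.linalg.norm(d)
def proj(p,X):
    K,D=KD(p);E=np.array(p['extrinsics'])
    return cv2.projectPoints(np.array(X,float).reshape(-1,1,3),cv2.Rodrigues(E[:3,:3])[0],E[:3,3],K,D)[0][:,0]
def tow(p,c):
    E=np.array(p['extrinsics']);return E[:3,:3].T@(np.array(c)-E[:3,3])
def tri(a,b):
    A=np.zeros((3,3));B=np.zeros(3)
    for o,d in(a,b):
        M=np.eye(3)-np.outer(d,d);A+=M;B+=M@o
    return np.linalg.solve(A,B)
E
python3 - <<'E'
from h import *
np.set_printoptions(precision=4,suppress=True)
for n in('scene','top'):
    p=shot(n,n+'0.png');E=np.array(p['extrinsics']);print(n,-E[:3,:3].T@E[:3,3],p['fx'],p['D'])
    for t in('turntable','brass_nut','brass_nut_mark','pivot_nut','black_nut','plain_stand'):
        for r in ctrl.look_for(p,t):
            w=tow(p,r['position']);print(t,r['p'],w,proj(p,w)[0])
print(ctrl.get_state())
E
```

```text
pics
scene [0.8284 0.5116 1.1064] 449.0260546620164 [-0.0233  0.      0.      0.      0.    ]
turntable 0.95 [0.4571 0.3255 0.0479] [421.0743 336.6339]
turntable 0.77 [0.3291 0.207  0.0444] [436.0541 275.877 ]
turntable 0.77 [0.3169 0.416  0.0445] [489.5706 342.5959]
turntable 0.74 [0.5192 0.16   0.0469] [364.507 292.237]
turntable 0.41 [0.5182 0.1546 0.094 ] [365.326  282.7072]
brass_nut 0.84 [0.4499 0.321  0.0936] [426.3014 327.5184]
brass_nut 0.76 [0.5159 0.1531 0.095 ] [365.8381 281.6399]
brass_nut 0.62 [0.3202 0.4136 0.0937] [494.6522 336.0528]
brass_nut 0.59 [0.323  0.2032 0.0921] [441.3378 265.5542]
brass_nut_mark 0.84 [0.3174 0.4163 0.0989] [497.0859 335.769 ]
brass_nut_mark 0.64 [0.4522 0.3204 0.0957] [425.5235 327.4793]
brass_nut_mark 0.6 [ 0.5    -0.1959  0.043 ] [308.0945 190.1889]
brass_nut_mark 0.54 [0.5159 0.1552 0.0975] [366.3564 281.9154]
brass_nut_mark 0.47 [0.322  0.2024 0.0938] [441.6266 264.8623]
pivot_nut 0.77 [0.3222 0.4119 0.0954] [493.7819 335.6086]
pivot_nut 0.68 [0.3213 0.201  0.0938] [441.5455 264.2931]
pivot_nut 0.62 [0.5136 0.1471 0.098 ] [365.5379 278.7
[... 1069 characters left out ...]
1   ] [247.5451 262.6794]
pivot_nut 0.47 [0.442  0.3066 0.0963] [177.5254 287.2728]
black_nut 0.54 [ 0.489  -0.2099  0.0958] [390.6373 271.0243]
plain_stand 0.56 [ 0.4878 -0.2098  0.047 ] [387.3285 273.3706]
{'time': 0.7, 'qpos': array([ 1.13  ,  0.2863,  1.5767,  0.    ,  1.2786, -0.15  ]), 'dq': array([-0.0014, -0.0008,  0.0009,  0.    ,  0.0002, -0.0018]), 'joint_efforts': array([ -0.0022, -40.582 , -29.2861,  -0.0002,   0.0004,  -0.    ]), 'eef_pos': array([0.1935, 0.6467, 0.2194]), 'tcp_rot': array([0.1449, 0.9894, 0.    , 0.    ]), 'contact_force': array([-0.7932, -0.3718, -0.3785]), 'wrist_torque': array([-0.0077, -0.0502, -0.0183]), 'finger_force': 0.0, 'opening': 0.9994065374319834}
```

View pictures.

View pics/scene0.png

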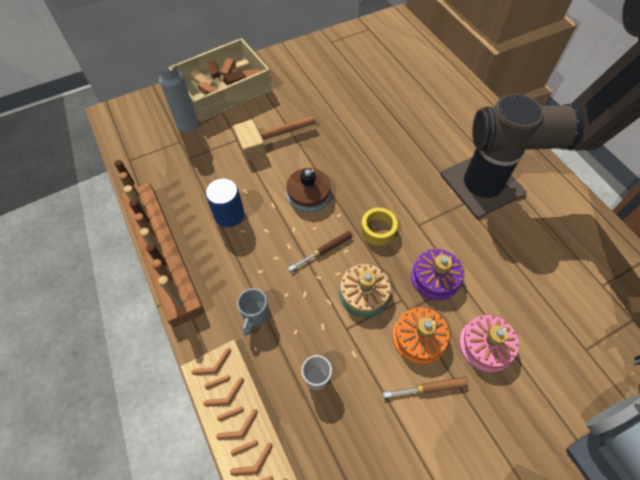

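View pics/top0.png

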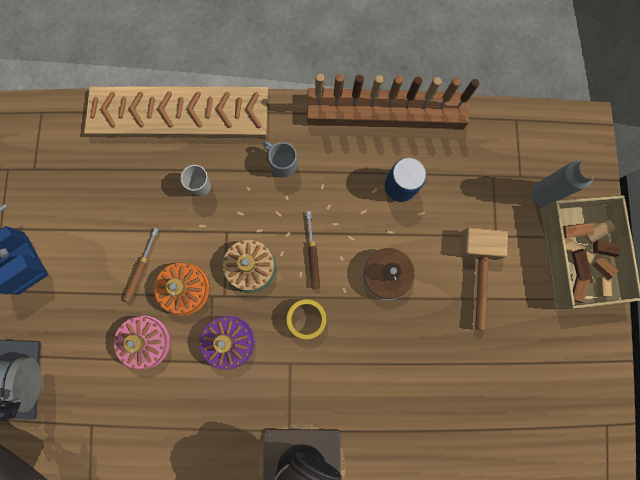

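Candidates (top image): green-base/light-wood at (248,264), orange (181,288), pink (142,343), purple (227,343), and the dark plain stand (389,273). The light-wood table on the green base at (248,264) (scene: (366,288)) fits the description. Enlarged crop to confirm.

Run:
```python
import cv2,numpy as np
a=cv2.imread('pics/top0.png')[232:296,216:280];b=cv2.imread('pics/scene0.png')[256:320,334:398]
cv2.imwrite('pics/crop1.png',np.hstack([cv2.resize(x,(400,400),interpolation=cv2.INTER_CUBIC) for x in(a,b)]))
```

```text
(no output)
```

View pics/crop1.png

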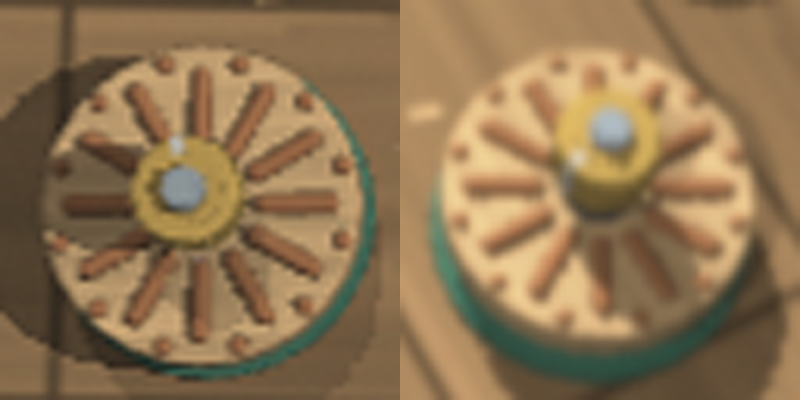

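The crop confirms light wood, rosette and green base with a brass nut. The screw tip is at top (183,187) and scene (612,129) in the crop; the white stripe is at (177,145) and (575,158).

Run:
```python
from h import *
np.set_printoptions(precision=4,suppress=True)
t=ctrl.read_camera('top');s=ctrl.read_camera('scene')
def gz(p,u,v,z):
    o,d=ray(p,u,v);return o+d*(z-o[2])/d[2]
for n,a,b,z in(('tip',(244.8,261.4),(367.4,276.1),.107),('table',(248,264.5),(365.5,286.5),.046),('mark',(243.8,254.7),(361.5,280.8),.098)):
    print(n,tri(ray(t,*a),ray(s,*b)),gz(t,*a,z),gz(s,*b,z))
```

```text
tip [0.507  0.1446 0.1022] [0.5063 0.1441 0.107 ] [0.5086 0.1463 0.107 ]
table [0.5063 0.1444 0.0383] [0.5055 0.1434 0.046 ] [0.5085 0.1471 0.046 ]
mark [0.5244 0.1477 0.0977] [0.5237 0.1482 0.098 ] [0.5251 0.1472 0.098 ]
```

Request:
{"fn": "send_rows", "kwargs": {"rows": "0 0 -10 -50 -44 5 1;0 0 -20 -94 -83 10 1;0 0 -30 -138 -121 15 1;0 0 -40 -182 -160 20 1;0 0 -50 -226 -199 20 1;0 0 -60 -270 -238 20 1;0 0 -70 -314 -276 20 1;0 0 -75 -358 -315 20 1", "grip_force": 40}}

```text
time: 1.8
eef_pos: [0.4444, 0.2451, 0.1998]
tcp_rot: [-0.489, 0.872, -0.0, 0.001]
contact_force: [1.6, 0.1, -0.5]
opening: 1.0
finger_force: 0.0
```

```bash
cat > go.py <<'E'
from h import *
from scipy.spatial.transform import Rotation as Ro
np.set_printoptions(precision=4,suppress=True)
def rep(T=None):
    s=ctrl.get_state();R=Ro.from_quat(s['tcp_rot']).as_matrix()
    print('t',s['time'],'q',s['qpos'],'p',s['eef_pos'],'F',s['contact_force'],'M',s['wrist_torque'],'ff',s['finger_force'],'op',s['opening'])
    print('zaxis',R[:,2],'yaw y',np.degrees(np.arctan2(R[1,1],R[0,1])))
    if T is not None: print('shift mm',R.T@(np.array(T)-s['eef_pos'])*1000)
E
python3 -c "
from go import *
rep([.507,.1448,.2])"
```

```text
t 1.8 q [ 0.3038 -0.0712  2.0022  0.0002  1.2092 -2.2901] p [0.4444 0.2451 0.1998] F [ 1.556   0.0936 -0.516 ] M [-0.0102 -0.026   0.0192] ff 0.0 op 0.9997154064855533
zaxis [ 0.0012  0.0005 -1.    ] yaw y 148.61254104653236
shift mm [  52.9738 -105.6949   -0.1918]
```

Request:
{"fn": "send_rows", "kwargs": {"rows": "0 0 0 25 -51 0 1;0 0 0 52 -103 0 1;0 0 0 52 -103 0 1;0 0 0 52 -103 0 1"}}

```text
time: 2.3
eef_pos: [0.5037, 0.1482, 0.1993]
tcp_rot: [-0.487, 0.873, 0.0, -0.0]
contact_force: [0.1, -0.7, -1.2]
opening: 1.002
finger_force: 0.0
```

```bash
python3 -c "
from go import *
rep([.507,.1448,.083])
shot('top','top1.png');p=shot('scene','scene1.png')
s=ctrl.get_state()
print(proj(p,[[.507,.1448,.107]]))
a=cv2.imread('pics/top1.png')[202:322,188:308];b=cv2.imread('pics/scene1.png')[206:326,306:426]
cv2.imwrite('pics/crop2.png',np.hstack([cv2.resize(x,(400,400),interpolation=cv2.INTER_CUBIC) for x in(a,b)]))
"
```

```text
t 2.3 q [ 0.0926 -0.0282  1.962   0.0005  1.2082 -2.4958] p [0.5037 0.1482 0.1993] F [ 0.0901 -0.7288 -1.2435] M [-0.0108  0.0145  0.0375] ff 0.0 op 1.0021119739533473
zaxis [-0.0005  0.0004 -1.    ] yaw y 148.29390194862452
shift mm [  1.2048  -4.6412 116.2673]
[[367.6619 275.3439]]
```

View pics/crop2.png

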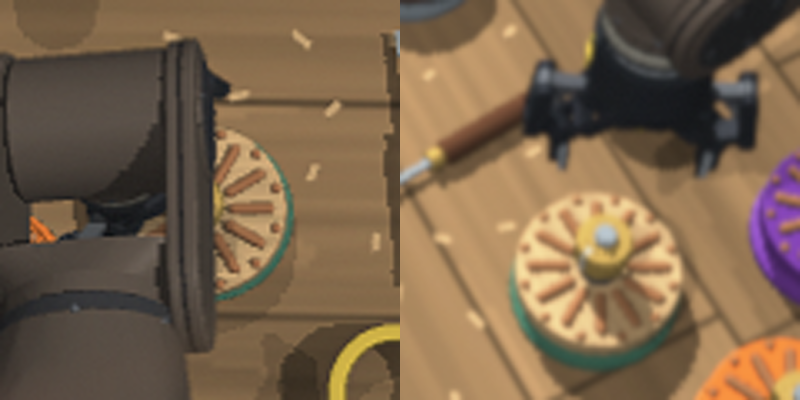

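The gripper is open above the nut; its fingertips are at scene (354,254) and (397,255). I'll check those pixels against the arm's kinematics before going down.

```bash
python3 -c "
from go import *
p=ctrl.read_camera('scene');s=ctrl.get_state();R=Ro.from_quat(s['tcp_rot']).as_matrix()
for z in(.009,.022):
  print(proj(p,[s['eef_pos']+R@[0,y,z] for y in(-.05,0,.05)]).tolist())
print(ctrl.nose_length)
rep([.507,.1448,.083])"
```

```text
[[351.5340294977357, 259.3829456493328], [373.29343135595707, 260.63367176757754], [395.08690452202706, 261.8845153180264]]
[[351.2117225075672, 261.9621824712143], [372.7350353678154, 263.2018274600407], [394.29183268314273, 264.441319897109]]
0.022
t 2.45 q [ 0.0949 -0.0286  1.9624  0.0002  1.208  -2.4961] p [0.5033 0.1493 0.1993] F [-0.2538 -0.4043 -0.0407] M [ 0.0162 -0.0293 -0.0053] ff 0.0 op 0.9981902077820045
zaxis [-0.0002  0.0002 -1.    ] yaw y 148.4517438543958
shift mm [  1.8954  -5.5683 116.2683]
```

Request:
{"fn": "send_rows", "kwargs": {"rows": "0 0 0 1.5 -5 0 1;0 0 0 1.5 -5 30 1;0 0 0 1.5 -5 60 1;0 0 0 1.5 -5 85 1;0 0 0 1.5 -5 105 1;0 0 0 1.5 -5 116 1;0 0 0 1.5 -5 116 1;0 0 0 1.5 -5 116 1"}}

```text
time: 3.45
eef_pos: [0.5082, 0.1444, 0.0843]
tcp_rot: [-0.488, 0.873, -0.0, 0.001]
contact_force: [-1.0, 0.7, -0.1]
opening: 0.999
finger_force: 0.0
```

```bash
python3 -c "
from go import *
rep([.507,.1448,.083])
p=shot('scene','scene2.png')
b=cv2.imread('pics/scene2.png')[236:316,326:406]
cv2.imwrite('pics/crop3.png',cv2.resize(b,(600,600),interpolation=cv2.INTER_CUBIC))
"
```

```text
t 3.45 q [ 0.0848  0.12    2.0384 -0.      0.9814 -2.5046] p [0.5082 0.1444 0.0843] F [-0.9738  0.7187 -0.0775] M [ 0.0024  0.0033 -0.0323] ff 0.0 op 0.999383630225489
zaxis [ 0.0018  0.0001 -1.    ] yaw y 148.3580341410901
shift mm [0.3032 1.1899 1.3211]
```

View pics/crop3.png

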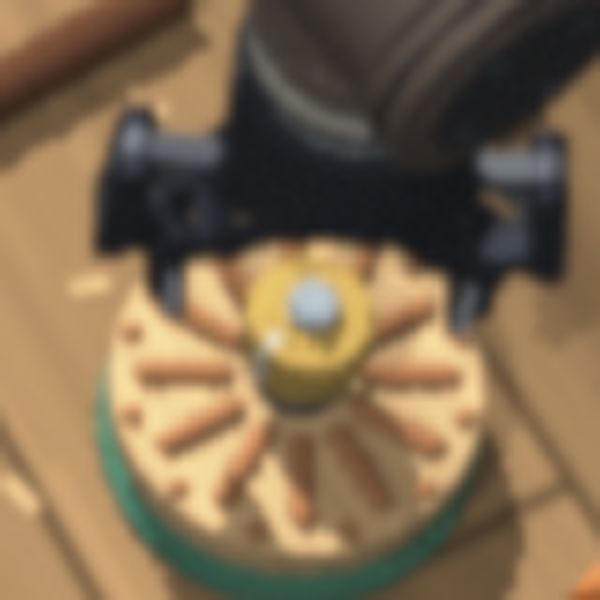

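```bash
python3 -c "
from go import *
p=ctrl.read_camera('scene');s=ctrl.get_state();R=Ro.from_quat(s['tcp_rot']).as_matrix()
c=lambda X:((proj(p,X)-[326,236]+.5)*7.5).round(0).tolist()
print('x axis',R[:,0])
for z in(.009,.022):
  print('tip',z,c([s['eef_pos']+R@[x,y,z] for y in(-.047,.047) for x in (-.011,0,.011)]))
print('axis',c([[.507,.1448,z] for z in(.107,.098,.085,.075,.068)]))
"
```

```text
x axis [-0.5248 -0.8512 -0.0013]
tip 0.009 [[163.0, 361.0], [164.0, 331.0], [165.0, 302.0], [444.0, 378.0], [444.0, 348.0], [444.0, 319.0]]
tip 0.022 [[161.0, 377.0], [162.0, 347.0], [163.0, 318.0], [439.0, 394.0], [439.0, 364.0], [439.0, 335.0]]
axis [[316.0, 299.0], [314.0, 311.0], [310.0, 327.0], [308.0, 340.0], [306.0, 348.0]]
```

Request:
{"fn": "send_rows", "kwargs": {"rows": "0 0 0 0 1 0 0.32;0 0 0 0 1 0 0.32;0 0 0 0 1 0 0.32;0 0 0 0 1 0 0.32"}}

```text
time: 4.05
eef_pos: [0.5066, 0.1447, 0.0834]
tcp_rot: [-0.487, 0.873, -0.0, 0.0]
contact_force: [-0.5, -1.1, 0.1]
opening: 0.663
finger_force: 0.0
```

```bash
python3 -c "
from go import *
rep([.507,.1448,.083])
p=shot('scene','scene3.png')
b=cv2.imread('pics/scene3.png')[236:316,326:406]
cv2.imwrite('pics/crop4.png',cv2.resize(b,(600,600),interpolation=cv2.INTER_CUBIC))
"
```

```text
t 4.05 q [ 0.0856  0.1193  2.0412 -0.      0.981  -2.5034] p [0.5066 0.1447 0.0834] F [-0.5328 -1.128   0.0557] M [-0.0308 -0.0028 -0.019 ] ff 0.0 op 0.6630973600406191
zaxis [ 0.0001 -0.     -1.    ] yaw y 148.33754366571088
shift mm [-0.272  -0.315   0.3717]
```

View pics/crop4.png

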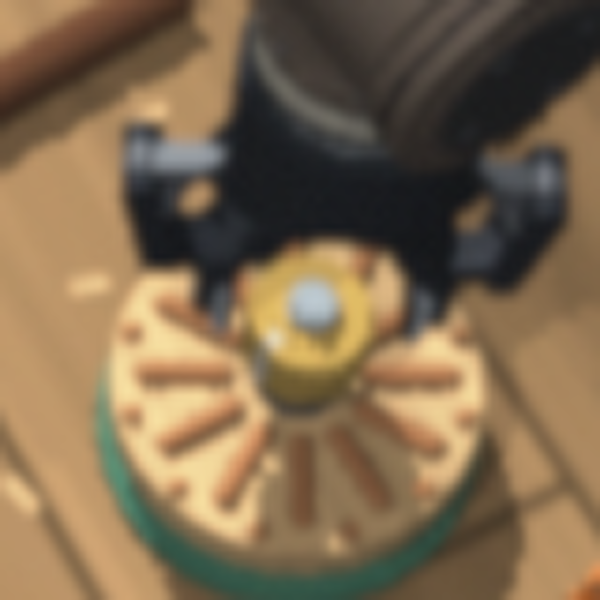

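Fingers stand on both sides of the nut at about (215,328) and (425,335) with the nut at (308,340): possibly a few mm off centre, so I'll close softly and centre by force.

Request:
{"fn": "send_rows", "kwargs": {"rows": "0 0 0 0 0 0 0;0 0 0 0 0 0 -0.2;0 0 0 0 0 0 -0.2;0 0 0 0 0 0 -0.2;0 0 0 0 0 0 -0.2", "grip_force": 20}}

```text
time: 4.72
eef_pos: [0.5064, 0.1455, 0.0845]
tcp_rot: [-0.487, 0.873, 0.001, 0.0]
contact_force: [-3.5, 2.0, 6.4]
opening: 0.399
finger_force: 14.4
```

```bash
cat >> go.py <<'E'
def tf():
    s=ctrl.get_state();R=Ro.from_quat(s['tcp_rot']).as_matrix()
    print('Ftool',R.T@s['contact_force'],'Mtool',R.T@s['wrist_torque'])
E
python3 -c "
from go import *
rep([.507,.1448,.083]);tf()
ctrl.read_camera('scene');rep();tf()"
```

```text
t 4.725 q [ 0.0865  0.1178  2.0403  0.0013  0.9838 -2.5033] p [0.5064 0.1455 0.0845] F [-3.4698  2.0436  6.4426] M [ 0.0912  0.2952 -0.0475] ff 14.405168257362675 op 0.39907094963366646
zaxis [-0.0005  0.0011 -1.    ] yaw y 148.3392661176648
shift mm [ 0.2806 -0.8345  1.5147]
Ftool [ 0.0776  4.0325 -6.4386] Mtool [-0.2991  0.0773  0.0477]
t 4.775 q [ 0.0865  0.1178  2.0403  0.0014  0.9839 -2.5032] p [0.5065 0.1455 0.0845] F [-4.0191  1.6506  6.6159] M [ 0.074   0.2934 -0.0587] ff 14.403118221089244 op 0.4004330837322126
zaxis [-0.0005  0.0011 -1.    ] yaw y 148.33701873154266
Ftool [ 0.7002  4.2937 -6.6122] Mtool [-0.2885  0.091   0.059 ]
```

```bash
python3 -c "
from go import *
p=shot('scene','scene4.png')
b=cv2.imread('pics/scene4.png')[241:311,331:401]
cv2.imwrite('pics/crop5.png',cv2.resize(b,(600,600),interpolation=cv2.INTER_CUBIC))
"
```

```text
(no output)
```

View pics/crop5.png

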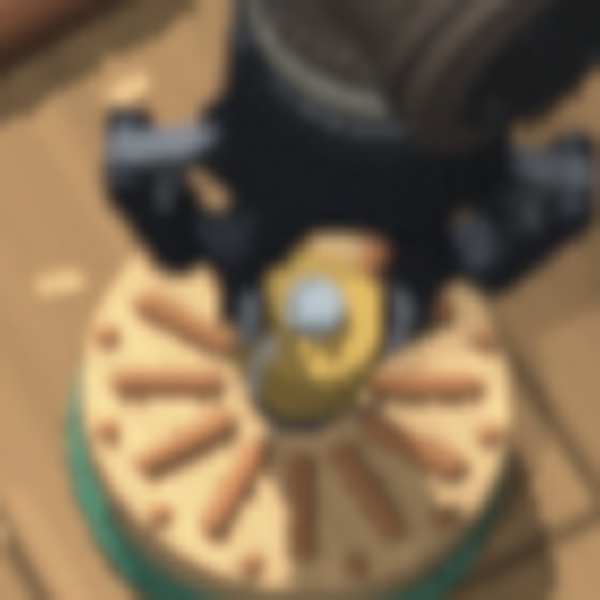

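The fingers closed to a 34 mm gap, less than the nut's 42 mm, so this isn't a proper grip across the diameter. The left finger overlaps the rim at (255,330). I'll open, lift slightly and close again to find out which way the error goes.

Request:
{"fn": "send_rows", "kwargs": {"rows": "0 0 0 0 0 0 0.5;0 0 0 0 0 0 0.5;0 0 0 0 0 -16 0.5;0 0 0 0 0 -16 0.5;0 0 0 0 0 -16 -0.5;0 0 0 0 0 -16 -0.5;0 0 0 0 0 -16 -0.5;0 0 0 0 0 -16 -0.5"}}

```text
time: 5.82
eef_pos: [0.5064, 0.1447, 0.0991]
tcp_rot: [-0.487, 0.873, 0.0, -0.0]
contact_force: [0.2, -0.0, -0.3]
opening: 0.25
finger_force: 0.0
```

```bash
python3 -c "
from go import *
rep([.507,.1448,.083]);tf()"
```

```text
t 5.825 q [ 0.0856  0.0961  2.0333  0.      1.0127 -2.5033] p [0.5064 0.1447 0.0991] F [ 0.2315 -0.0191 -0.257 ] M [-0.0082  0.0207  0.0034] ff 0.0 op 0.2497513461008452
zaxis [-0.0005 -0.     -1.    ] yaw y 148.3379202574919
shift mm [-0.3534 -0.4761 16.0875]
Ftool [-0.1053 -0.2072  0.2569] Mtool [-0.0133  0.0178 -0.0034]
```

Request:
{"fn": "send_rows", "kwargs": {"rows": "0 0 0 0 0 0 -1;0 0 0 0 0 0 -1;0 0 0 0 0 0 -1"}}

```text
time: 6.2
eef_pos: [0.5066, 0.1447, 0.0993]
tcp_rot: [-0.487, 0.873, 0.0, -0.0]
contact_force: [0.5, 0.3, 0.2]
opening: -0.0
finger_force: 0.0
```

```bash
python3 -c "
from go import *
rep([.507,.1448,.083]);tf()
p=shot('scene','scene5.png');shot('top','top5.png')
b=cv2.imread('pics/scene5.png')[241:311,331:401];a=cv2.imread('pics/top5.png')[212:312,198:298]
cv2.imwrite('pics/crop6.png',np.hstack([cv2.resize(x,(400,400),interpolation=cv2.INTER_CUBIC)for x in(a,b)]))
"
```

```text
t 6.2 q [ 0.0856  0.0958  2.0331 -0.      1.0127 -2.5033] p [0.5066 0.1447 0.0993] F [0.4936 0.3383 0.1858] M [-0.0768  0.0499 -0.0221] ff 0.0 op -0.00027824662644064226
zaxis [-0. -0. -1.] yaw y 148.33591094575434
shift mm [-0.2736 -0.3426 16.3163]
Ftool [-0.5471 -0.2425 -0.1858] Mtool [-0.0021  0.0916  0.0221]
```

View pics/crop6.png

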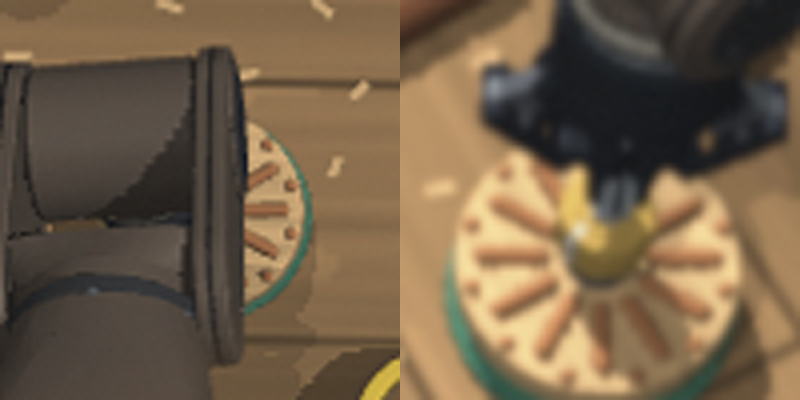

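The shut fingers meet no resistance and hide the screw tip at (620,200). So the real fingertips are about 30 mm higher than the reported pose says. I'll probe down gently with the fingers shut onto the screw end, whose height I know (0.107).

Request:
{"fn": "send_rows", "kwargs": {"rows": "0 0 0 0 0 1 -1;0 0 0 0 0 2 -1;0 0 0 0 0 3 -1;0 0 0 0 0 3 -1"}}

```text
time: 6.8
eef_pos: [0.5065, 0.1448, 0.0962]
tcp_rot: [-0.487, 0.873, 0.0, -0.0]
contact_force: [0.4, 0.4, 0.5]
opening: 0.001
finger_force: 0.0
```

Request:
{"fn": "send_rows", "kwargs": {"rows": "0 0 0 0 0 1 -1;0 0 0 0 0 2 -1;0 0 0 0 0 3 -1;0 0 0 0 0 3 -1"}}

```text
time: 7.3
eef_pos: [0.5067, 0.1447, 0.095]
tcp_rot: [-0.487, 0.873, 0.0, -0.0]
contact_force: [-4.4, -0.8, 8.0]
opening: -0.002
finger_force: 4.3
```

Request:
{"fn": "send_rows", "kwargs": {"rows": "0 0 0 0 0 -15 -1;0 0 0 -4 -3 -15 1;0 0 0 -4 -3 -15 1;0 0 0 -4 -3 -15 1;0 0 0 -4 -3 -15 1;0 0 0 -4 -3 5 1;0 0 0 -4 -3 15 1;0 0 0 -4 -3 15 1"}}

```text
time: 8.3
eef_pos: [0.5103, 0.1465, 0.0772]
tcp_rot: [-0.487, 0.873, 0.001, -0.001]
contact_force: [0.2, -0.5, -0.1]
opening: 0.998
finger_force: 0.0
```

Request:
{"fn": "send_rows", "kwargs": {"rows": "0 0 0 0 0 6 1;0 0 0 0 0 12 1;0 0 0 0 0 12 1"}}

```text
time: 8.68
eef_pos: [0.5108, 0.1466, 0.0658]
tcp_rot: [-0.487, 0.873, 0.0, -0.0]
contact_force: [-0.0, 0.3, 0.0]
opening: 1.004
finger_force: 0.0
```

Request:
{"fn": "send_rows", "kwargs": {"rows": "0 0 0 0 0 5 1;0 0 0 0 0 10 1;0 0 0 0 0 15 1;0 0 0 0 0 15 1"}}

```text
time: 9.18
eef_pos: [0.5107, 0.1465, 0.0507]
tcp_rot: [-0.487, 0.873, 0.0, -0.001]
contact_force: [0.6, -0.4, 0.2]
opening: 1.002
finger_force: 0.0
```

Request:
{"fn": "send_rows", "kwargs": {"rows": "0 0 0 0 0 0 0.3;0 0 0 0 0 0 0.3;0 0 0 0 0 0 -0.2;0 0 0 0 0 0 -0.2;0 0 0 0 0 0 -0.2;0 0 0 0 0 0 -0.2;0 0 0 0 0 0 -0.2"}}

```text
time: 10.05
eef_pos: [0.5099, 0.1474, 0.0519]
tcp_rot: [-0.487, 0.873, 0.002, -0.001]
contact_force: [-5.3, 2.7, 5.1]
opening: 0.49
finger_force: 22.1
```

```bash
python3 -c "
from go import *
rep();tf()
p=shot('scene','scene6.png')
b=cv2.imread('pics/scene6.png')[241:311,331:401]
cv2.imwrite('pics/crop7.png',cv2.resize(b,(600,600),interpolation=cv2.INTER_CUBIC))
"
```

```text
t 10.05 q [ 0.0893  0.1789  2.0423  0.0022  0.9239 -2.5003] p [0.5099 0.1474 0.0519] F [-5.3211  2.7438  5.0988] M [ 0.3316  0.7034 -0.0358] ff 22.0541113615036 op 0.48960922527054324
zaxis [-0.0036  0.0014 -1.    ] yaw y 148.29741496775026
Ftool [ 0.4655  5.9887 -5.0754] Mtool [-0.7727  0.0874  0.0356]
```

View pics/crop7.png

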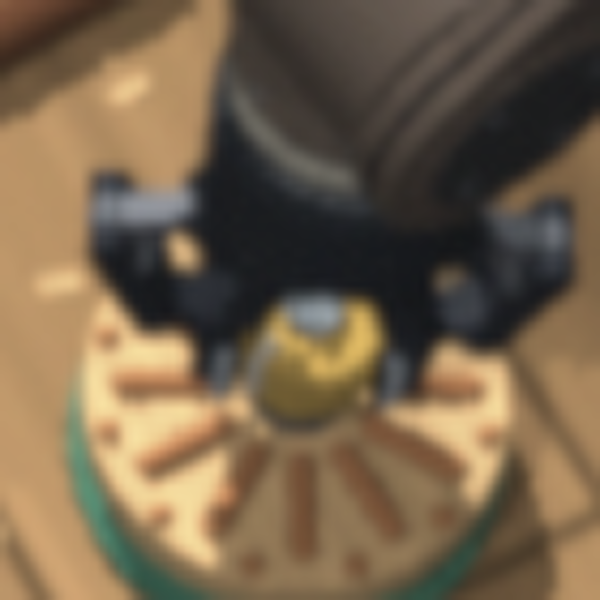

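The nut is now held across its diameter: 41.6 mm gap, pads at (225,375) and (393,375), 22 N. Next I'll ease out the side force and turn clockwise (positive about tool z).

Request:
{"fn": "send_rows", "kwargs": {"rows": "0 0 0 0 1.5 -1 -0.3;0 0 0 0 1.5 -1 -0.3;0 0 10 0 1.5 -1 -0.3;0 0 20 0 1.5 -1 -0.3;0 0 30 0 1.5 -0.5 -0.3;0 0 40 0 1.5 -0.5 -0.3;0 0 40 0 1.5 -0.5 -0.3", "grip_force": 35}}

```text
time: 10.98
eef_pos: [0.5121, 0.1448, 0.0517]
tcp_rot: [-0.16, 0.987, -0.003, 0.002]
contact_force: [4.8, -6.9, -3.6]
opening: 0.483
finger_force: 36.1
```

```bash
python3 -c "
from go import *
rep();tf()"
```

```text
t 10.975 q [ 0.0874  0.1783  2.0433 -0.0064  0.9154 -1.7999] p [0.5121 0.1448 0.0517] F [ 4.8442 -6.9248 -3.6208] M [-1.1306 -0.8553  0.0238] ff 36.12404465675354 op 0.4834532372007245
zaxis [ 0.005  -0.0047 -1.    ] yaw y 108.35877163579939
Ftool [-2.4046 -8.0761  3.6774] Mtool [ 1.3424 -0.4558 -0.0254]
```

Request:
{"fn": "send_rows", "kwargs": {"rows": "0 0 0 -0.5 -1.5 0.5 -0.3;0 0 10 -0.5 -1.5 0.7 -0.3;0 0 20 -0.5 -1.5 0.8 -0.3;0 0 30 -0.5 -1.5 1 -0.3;0 0 40 -0.5 -1.5 1.2 -0.3;0 0 40 -0.5 -1.5 1.2 -0.3"}}

```text
time: 11.72
eef_pos: [0.512, 0.1414, 0.0509]
tcp_rot: [0.187, 0.982, -0.005, 0.001]
contact_force: [1.1, -16.1, 1.1]
opening: 0.478
finger_force: 36.8
```

```bash
python3 -c "
from go import *
rep();tf()"
```

```text
t 11.725 q [ 0.0832  0.1804  2.0429 -0.012   0.918  -1.1045] p [0.512  0.1414 0.0509] F [  1.0921 -16.1362   1.0795] M [-2.4634 -0.2487  0.019 ] ff 36.76761209964752 op 0.4779022010967242
zaxis [ 0.0012 -0.0095 -1.    ] yaw y 68.46364678868727
Ftool [ -6.9436 -14.6172  -0.9255] Mtool [ 2.2001 -1.1357 -0.0196]
```

Request:
{"fn": "send_rows", "kwargs": {"rows": "0 0 0 -1 -2.8 0 -0.3;0 0 0 -1 -2.8 0 -0.3;0 0 0 -1 -2.8 0 -0.3"}}

```text
time: 12.1
eef_pos: [0.512, 0.1414, 0.0509]
tcp_rot: [0.187, 0.982, -0.001, 0.002]
contact_force: [1.9, -7.5, -0.2]
opening: 0.483
finger_force: 36.6
```

```bash
python3 -c "
from go import *
rep();tf()"
```

```text
t 12.1 q [ 0.0801  0.1787  2.0447 -0.0047  0.916  -1.111 ] p [0.512  0.1414 0.0509] F [ 1.8597 -7.4633 -0.2141] M [-1.0969 -0.3838 -0.0064] ff 36.55288338661194 op 0.48279863646825966
zaxis [ 0.0025 -0.0035 -1.    ] yaw y 68.4076355082361
Ftool [-4.4748 -6.2547  0.245 ] Mtool [ 0.8787 -0.7605  0.005 ]
```

Request:
{"fn": "send_rows", "kwargs": {"rows": "0 0 0 0 0 0 0.4;0 0 0 0 0 0 0.4;0 0 0 0 0 0 0.4"}}

```text
time: 12.48
eef_pos: [0.5106, 0.1435, 0.0506]
tcp_rot: [0.188, 0.982, 0.0, -0.0]
contact_force: [0.5, -0.1, -0.6]
opening: 0.699
finger_force: 0.0
```

```bash
python3 -c "
from go import *
rep([.5073,.1433,.051]);tf()"
```

```text
t 12.475 q [ 0.0824  0.1785  2.0457  0.0004  0.9177 -1.1109] p [0.5106 0.1435 0.0506] F [ 0.4612 -0.1071 -0.6142] M [ 0.0076 -0.017  -0.0476] ff 0.0 op 0.6987654831802329
zaxis [-0.0003  0.0003 -1.    ] yaw y 68.35699961164211
shift mm [ 2.97   -1.387  -0.4162]
Ftool [-0.4684  0.0705  0.614 ] Mtool [-0.0134 -0.013   0.0476]
```

Request:
{"fn": "send_rows", "kwargs": {"rows": "0 0 0 3 -1.4 0 0.4;0 0 0 3 -1.4 0 -0.3;0 0 0 3 -1.4 0 -0.3;0 0 0 3 -1.4 0 -0.3;0 0 0 3 -1.4 0 -0.3;0 0 0 3 -1.4 0 -0.3"}}

```text
time: 13.22
eef_pos: [0.5071, 0.1432, 0.0506]
tcp_rot: [0.188, 0.982, 0.0, -0.0]
contact_force: [-2.2, 1.8, 2.5]
opening: 0.478
finger_force: 36.2
```

```bash
python3 -c "
from go import *
rep();tf()"
```

```text
t 13.225 q [ 0.0822  0.1719  2.0534  0.0005  0.9172 -1.1108] p [0.5071 0.1432 0.0506] F [-2.189   1.8163  2.5435] M [0.2741 0.4344 0.0698] ff 36.16603195667267 op 0.4778152976651059
zaxis [-0.0009  0.0004 -1.    ] yaw y 68.33417194907393
Ftool [ 2.7075  0.8797 -2.5408] Mtool [-0.0943  0.5049 -0.0699]
```

Request:
{"fn": "send_rows", "kwargs": {"rows": "0 0 10 0 0 0.2 -0.3;0 0 20 0 0 0.3 -0.3;0 0 30 0 0 0.5 -0.3;0 0 40 0 0 0.7 -0.3;0 0 40 0 0 0.7 -0.3"}}

```text
time: 13.85
eef_pos: [0.5072, 0.1432, 0.05]
tcp_rot: [0.512, 0.859, 0.0, -0.0]
contact_force: [-3.3, 2.6, 3.1]
opening: 0.48
finger_force: 36.4
```

```bash
python3 -c "
from go import *
rep();tf()"
```

```text
t 13.85 q [ 0.0822  0.173   2.0536  0.0008  0.9156 -0.4143] p [0.5072 0.1432 0.05  ] F [-3.2782  2.6486  3.0909] M [ 0.3928  0.4802 -0.0422] ff 36.41666114330292 op 0.4798089575762269
zaxis [-0.0007  0.0006 -1.    ] yaw y 28.421985469764902
Ftool [ 3.8922 -1.6233 -3.0872] Mtool [0.2353 0.5741 0.0423]
```

Request:
{"fn": "send_rows", "kwargs": {"rows": "0 0 10 0 0 0.2 -0.3;0 0 20 0 0 0.3 -0.3;0 0 30 0 0 0.5 -0.3;0 0 30 0 0 0.5 -0.3"}}

```text
time: 14.35
eef_pos: [0.5073, 0.1432, 0.0494]
tcp_rot: [0.716, 0.698, 0.0, -0.0]
contact_force: [-3.4, 3.0, 2.1]
opening: 0.483
finger_force: 36.4
```

```bash
python3 -c "
from go import *
rep();tf()"
```

```text
t 14.35 q [0.0823 0.1739 2.0537 0.0008 0.9144 0.1069] p [0.5073 0.1432 0.0494] F [-3.3681  2.952   2.1065] M [ 0.465   0.5177 -0.0779] ff 36.42883658409119 op 0.483162324758934
zaxis [-0.0004  0.0006 -1.    ] yaw y -1.4403143396562705
Ftool [ 2.8677 -3.4421 -2.1033] Mtool [0.5291 0.4519 0.078 ]
```

Request:
{"fn": "send_rows", "kwargs": {"rows": "0 0 5 0 0 0.1 -0.3;0 0 10 0 0 0.2 -0.3;0 0 10 0 0 0.2 -0.3"}}

```text
time: 14.72
eef_pos: [0.5074, 0.1432, 0.0493]
tcp_rot: [0.774, 0.633, 0.0, -0.0]
contact_force: [-2.0, 3.7, 3.0]
opening: 0.478
finger_force: 36.4
```

```bash
python3 -c "
from go import *
rep();tf()"
```

```text
t 14.725 q [0.0822 0.1742 2.0537 0.0008 0.9139 0.2811] p [0.5074 0.1432 0.0493] F [-2.0485  3.6839  3.0386] M [ 0.5536  0.4642 -0.0598] ff 36.44989013671875 op 0.47772226537673224
zaxis [-0.0002  0.0006 -1.    ] yaw y -11.424026205279796
Ftool [ 3.2069 -2.7387 -3.0358] Mtool [0.5646 0.4507 0.0599]
```

Request:
{"fn": "send_rows", "kwargs": {"rows": "0 0 5 0 0 0.1 -0.3;0 0 10 0 0 0.2 -0.3;0 0 10 0 0 0.2 -0.3"}}

```text
time: 15.1
eef_pos: [0.5074, 0.1432, 0.0491]
tcp_rot: [0.826, 0.563, 0.0, -0.0]
contact_force: [-3.0, 3.6, 2.6]
opening: 0.485
finger_force: 36.5
```

```bash
python3 -c "
from go import *
rep();tf()"
```

```text
t 15.1 q [0.0822 0.1745 2.0537 0.0008 0.9135 0.4562] p [0.5074 0.1432 0.0491] F [-2.9884  3.6001  2.5699] M [ 0.6202  0.5184 -0.0348] ff 36.47852897644043 op 0.4851007361877828
zaxis [-0.0003  0.0006 -1.    ] yaw y -21.453116269585173
Ftool [ 2.2589 -4.0993 -2.5669] Mtool [0.7093 0.3877 0.035 ]
```

Request:
{"fn": "send_rows", "kwargs": {"rows": "0 0 5 0 0 0.1 -0.3;0 0 10 0 0 0.2 -0.3;0 0 10 0 0 0.2 -0.3"}}

```text
time: 15.48
eef_pos: [0.5074, 0.1432, 0.0489]
tcp_rot: [0.872, 0.489, 0.0, -0.0]
contact_force: [-2.9, 3.6, 2.6]
opening: 0.48
finger_force: 36.5
```

```bash
python3 -c "
from go import *
rep();tf()"
```

```text
t 15.475 q [0.0821 0.1748 2.0538 0.0007 0.9132 0.6312] p [0.5074 0.1432 0.0489] F [-2.888   3.6295  2.589 ] M [ 0.6722  0.5124 -0.0664] ff 36.50413691997528 op 0.48013731619161615
zaxis [-0.0002  0.0006 -1.    ] yaw y -31.481942160533926
Ftool [ 1.588  -4.3597 -2.5862] Mtool [0.788  0.3057 0.0665]
```

Request:
{"fn": "send_rows", "kwargs": {"rows": "0 0 5 0 0 0.1 -0.3;0 0 10 0 0 0.2 -0.3;0 0 10 0 0 0.2 -0.3"}}

```text
time: 15.85
eef_pos: [0.5074, 0.1432, 0.0488]
tcp_rot: [0.912, 0.411, 0.0, -0.0]
contact_force: [-3.4, 3.9, 4.0]
opening: 0.487
finger_force: 36.5
```

```bash
python3 -c "
from go import *
rep();tf()"
```

```text
t 15.85 q [0.0822 0.1751 2.0538 0.0007 0.9128 0.8058] p [0.5074 0.1432 0.0488] F [-3.4399  3.9073  3.9615] M [ 0.6259  0.4994 -0.0222] ff 36.517422795295715 op 0.48674981256031286
zaxis [-0.0002  0.0005 -1.    ] yaw y -41.48201721789304
Ftool [ 0.6498 -5.167  -3.9589] Mtool [0.7887 0.1381 0.0224]
```

Request:
{"fn": "send_rows", "kwargs": {"rows": "0 0 5 0 0 0.1 -0.3;0 0 10 0 0 0.2 -0.3;0 0 10 0 0 0.2 -0.3"}}

```text
time: 16.23
eef_pos: [0.5066, 0.1424, 0.0485]
tcp_rot: [0.943, 0.333, -0.002, 0.001]
contact_force: [-6.0, 1.6, 5.5]
opening: 0.484
finger_force: 36.8
```

```bash
python3 -c "
from go import *
rep();tf()"
```

```text
t 16.225 q [ 0.0824  0.1751  2.0543 -0.0031  0.9149  0.9763] p [0.5066 0.1424 0.0485] F [-6.0402  1.6264  5.4779] M [0.3162 0.9361 0.9133] ff 36.825780272483826 op 0.48415224941665375
zaxis [-0.0025 -0.0027 -1.    ] yaw y -51.112260443569504
Ftool [-3.7004 -5.0553 -5.467 ] Mtool [ 0.8305 -0.5296 -0.9165]
```

Request:
{"fn": "send_rows", "kwargs": {"rows": "0 0 5 0 0 0.1 -0.3;0 0 10 0 0 0.2 -0.3;0 0 10 0 0 0.2 -0.3"}}

```text
time: 16.6
eef_pos: [0.5069, 0.1428, 0.0484]
tcp_rot: [0.968, 0.249, -0.001, 0.001]
contact_force: [-4.5, 2.5, 4.7]
opening: 0.478
finger_force: 36.9
```

```bash
python3 -c "
from go import *
rep();tf()"
```

```text
t 16.6 q [ 0.0826  0.1755  2.0542 -0.0021  0.9133  1.1508] p [0.5069 0.1428 0.0484] F [-4.4901  2.5242  4.6703] M [0.5089 0.7487 0.9401] ff 36.935346722602844 op 0.47788268579777526
zaxis [-0.0013 -0.0018 -1.    ] yaw y -61.130077150679774
Ftool [-2.7227 -4.374  -4.669 ] Mtool [ 0.8052 -0.4091 -0.9421]
```

Request:
{"fn": "send_rows", "kwargs": {"rows": "0 0 5 0 0 0.1 -0.3;0 0 10 0 0 0.2 -0.3;0 0 10 0 0 0.2 -0.3"}}

```text
time: 16.98
eef_pos: [0.5073, 0.143, 0.0482]
tcp_rot: [0.987, 0.164, -0.0, 0.001]
contact_force: [-4.4, 4.1, 4.3]
opening: 0.483
finger_force: 37.0
```

```bash
python3 -c "
from go import *
rep();tf()"
```

```text
t 16.975 q [ 0.0827  0.176   2.054  -0.0016  0.9119  1.3255] p [0.5073 0.143  0.0482] F [-4.386   4.0675  4.3112] M [0.6671 0.6321 0.8198] ff 37.01644241809845 op 0.48336096160491493
zaxis [-0.0002 -0.0013 -1.    ] yaw y -71.15092565736492
Ftool [-2.8392 -5.2614 -4.3157] Mtool [ 0.8351 -0.3818 -0.8207]
```

Bottomed out: the torque jumped to about 0.9 N m at 200° of turning and the pads have slipped slightly since. Now backing off a quarter turn.

Request:
{"fn": "send_rows", "kwargs": {"rows": "0 0 -7 0 0 0 -0.3;0 0 -16 0 0 -0.2 -0.3;0 0 -26 0 0 -0.4 -0.3;0 0 -36 0 0 -0.6 -0.3;0 0 -46 0 0 -0.8 -0.3;0 0 -46 0 0 -0.8 -0.3"}}

```text
time: 17.73
eef_pos: [0.5074, 0.1431, 0.049]
tcp_rot: [0.845, 0.535, -0.0, -0.0]
contact_force: [-3.4, 3.4, 3.2]
opening: 0.482
finger_force: 37.0
```

Request:
{"fn": "send_rows", "kwargs": {"rows": "0 0 -10 0 0 -0.1 -0.3;0 0 -20 0 0 -0.3 -0.3;0 0 -30 0 0 -0.5 -0.3;0 0 -38 0 0 -0.6 -0.3;0 0 -44 0 0 -0.7 -0.3;0 0 -44 0 0 -0.7 -0.3;0 0 -44 0 0 -0.7 -0.3"}}

```text
time: 18.6
eef_pos: [0.5073, 0.1431, 0.0497]
tcp_rot: [0.584, 0.812, -0.0, -0.0]
contact_force: [-3.8, 3.5, 4.7]
opening: 0.483
finger_force: 37.0
```

```bash
python3 -c "
from go import *
rep();tf()
p=shot('scene','scene7.png')
b=cv2.imread('pics/scene7.png')[241:311,331:401]
cv2.imwrite('pics/crop8.png',cv2.resize(b,(600,600),interpolation=cv2.INTER_CUBIC))
"
```

```text
t 18.6 q [ 0.0822  0.1735  2.0536  0.0003  0.915  -0.2424] p [0.5073 0.1431 0.0497] F [-3.7754  3.5421  4.742 ] M [0.5938 0.6006 0.028 ] ff 36.99293553829193 op 0.4826156442611788
zaxis [-0.0004  0.0002 -1.    ] yaw y 18.583552584386503
Ftool [ 4.5622 -2.4513 -4.7396] Mtool [ 0.38    0.7542 -0.0282]
```

View pics/crop8.png

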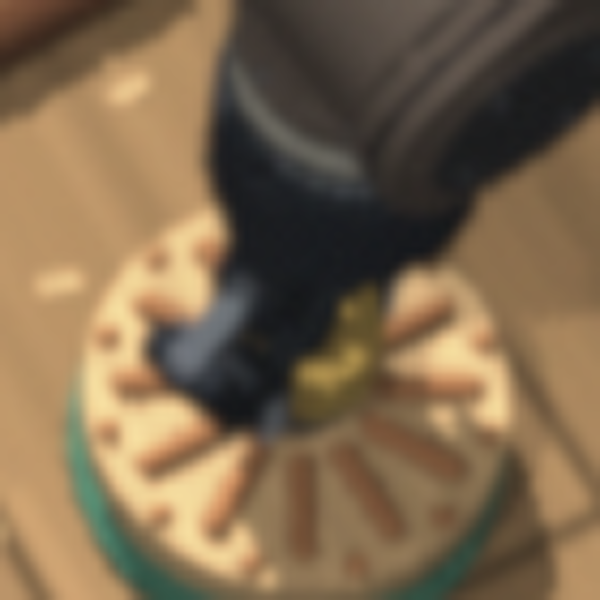

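The nut is gripped at (335,360) with 37 N. The tool has backed off 89.7° from the stop and the torque is back to the light running value, far below the slip torque of about 0.9 N m. Handing in.

```bash
python3 -c "
from go import *
print(ctrl.sign_off())"
```

```text
the job is handed in; nothing more can be done
None
```

The brass nut was screwed down to a hard stop (turning torque rose to about 0.9 N m), backed off 89.7° by the tool's rotation, and handed in still gripped at about 37 N. The white stripe was out of the camera's view at the end, so the setting is not confirmed by eye. The black nut and the other things on the bench were not touched.

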